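Insulation-test both ends of an inverter transformer and tray it

TASK

Insulation-test the transformer that lies loose on the bench (not the tested one in the tray): stand it base-down on the metal bed of the test jig and push its primary end, the one with the two round studs, squarely against the sprung contact bar so that the bar is pressed in by at least half its travel, and keep it pressed for a good second while the tester reads. Then turn it end for end and do the same with its secondary end, the one with the three flat straps. When both ends are tested, set it down gently, base-down, in the empty compartment of the tray; leave the tested one, the heatsink, the fan and the multimeter where they are.

Things in the scene. Friction and masses are not known exactly. Their poses are not given: they have to be found in the camera images.
- transformer: Untested transformer, loose, 0.5-0.8 kg, 70 mm high, any yaw. Dark ferrite core 44 (x) x 64 (y) mm with flat sides: grip across the 64 mm (own y) 25-60 mm above the base. Taped winding and brown bobbin stick out along +x and -x; mounting plate 100 (x) x 62 (y) x 4 mm below; 130 mm long over the terminals. Origin: centre of the underside; x to the primary end, z up.
- primary_end (a point): Midpoint between the tips of the two round brass studs (10 mm diameter, 36 mm apart) at the transformer's primary end: 65 mm from its origin along its +x, 40 mm above its base. The studs stick 16 mm out of an upright brown terminal board.
- secondary_end (a point): Middle of the end edge of the three flat copper straps (each 14 mm wide, 4 mm thick, 19 mm apart, sticking out 19 mm) at the secondary end: 65 mm from the transformer's origin along its -x, 40 mm above its base.
- jig: Test jig, fixed: brown board 300 (x) x 150 (y) mm. Origin: centre of its underside; x = pushing direction, to the bar. Aluminium bed, top 18 mm above the bench, x -145 to +60. Two steel guides, inner faces at y = +-38, tops 14 mm above the bed, x -60 to +60, flaring out to x = -90. White contact block 100 mm wide, 92 mm high, x +99 to +139, carries the bar.
- jig_bed (a point): Point on the top of the jig's bed, on its centre line at x = -30 mm, where a transformer can be lowered between the guides with its terminals 40 mm short of the contact bar.
- bar_face (a point): Middle of the front face of the sprung brass contact bar (66 mm wide, 20 mm high): at rest 75 mm from the jig's origin along its x, on the centre line, 40 mm above the bed. It moves with the bar. Its axes are the jig's.
- contact_bar (a joint): How far the contact bar is pressed in along the jig's +x (m): 0 at rest, 0.012 at its stop. A spring returns it: about 2.4 N to start it, 6 N at 6 mm, 9.6 N at the stop, so the part has to be held while it is pressed.
- tray: Low grey tray for tested parts, fixed, any yaw: 236 (x) x 166 (y) mm, walls 24 mm high, 4 mm thick, floor 4 mm thick; a wall across the middle makes two compartments of 112 (x) x 158 (y) mm. Origin: centre of the underside. A transformer lies in a compartment with its length along the tray's y axis, either way round.
- pocket (a point): Centre of the floor of the tray's empty compartment: 58 mm from the tray's origin along its -x, 4 mm above the bench.
- tested: Transformer already tested, same make and axes, lying lengthways along the tray's y in the other compartment (58 mm from the tray's origin along its +x). Leave it there.
- heatsink: Loose finned aluminium heatsink 90 x 60 x 38 mm on the bench. Bystander; origin: centre of the underside.
- fan: Loose black square cooling fan 92 x 92 x 25 mm lying on the bench. Bystander; origin: centre of the underside.
- multimeter: Multimeter 170 x 82 x 47 mm lying on the bench. Bystander; origin: centre of the underside.
Not all that is in view belongs to the job. What is shaped like the transformer but green or red is not meant.

How it is judged (in metres and radians):
On the way, in this order (a step that is already met when the one before it is completed fails the run):
1. the primary end (two studs) is held against the contact bar, base on the bed, square to the bar within 4 degrees, with the bar pressed in at least 5 mm, for 0.8 s (value of joint contact_bar above 0.005 m and distance between primary_end and bar_face below 0.014 m and z of transformer in the frame of jig below 0.022 m and angle between transformer's own z axis and vertical below 0.06 rad and angle between the x axis of transformer and the x axis of jig, either way round below 0.07 rad), for 0.8 s.
2. turned end for end, the secondary end (three straps) is held against the contact bar in the same way for 0.8 s (value of joint contact_bar above 0.005 m and distance between secondary_end and bar_face below 0.014 m and z of transformer in the frame of jig below 0.022 m and angle between transformer's own z axis and vertical below 0.06 rad and angle between the x axis of transformer and the x axis of jig, either way round below 0.07 rad), for 0.8 s.
At the end, for the whole second after the job is handed in: The transformer lies at rest, base flat on the floor of the tray's empty compartment (its centre within 30 mm across and 35 mm along of the compartment's centre, tilted less than 3 degrees), and the contact bar has sprung back (x of transformer in the frame of pocket between -0.03 and 0.03 m and y of transformer in the frame of pocket between -0.035 and 0.035 m and z of transformer in the frame of pocket below 0.004 m and angle between transformer's own z axis and vertical below 0.05 rad and linear speed of transformer below 0.02 m/s and angular speed of transformer below 0.1 rad/s and value of joint contact_bar below 0.002 m); the robot touches nothing.
It fails at once if the tested transformer, the heatsink, the fan or the multimeter is shifted by more than 30 mm (distance of any of tested, heatsink, fan, multimeter from where it was at the start of the episode above 0.03 m).
It fails at once if the transformer is dropped or thrown into the tray: it moves faster than 0.5 m/s within 50 mm of the compartment's floor (as when let go more than about 13 mm above it) (horizontal distance between transformer and pocket below 0.06 m and z of transformer in the frame of pocket below 0.05 m and linear speed of transformer above 0.5 m/s).
It also fails if it takes over 72 s, if anything falls off the work surface, if the arm or the gripper's body presses on something with over 40 N, if the wrist force passes 120 N, or if a joint passes its speed limit or range.

ROBOT

A 7-joint arm with a two-finger parallel gripper is mounted at the origin on the work surface. World frame = base frame: x ahead of the robot, y to its left, z up, the work surface at z = 0. Lengths are in mm, angles in rad, forces in N, time in s.
With the tool pointing down it reaches from about 400 to 875 mm from the base axis. Payload 4.4 kg.
Tool frame: the origin (TCP) lies at the very end of the fingers, on their centre line; the grasp point (between the pads) lies 19 mm behind it; z points along the fingers, y is the line along which they close (so a half turn about z gives the same grasp; the last joint's range is limited). The gripper opens to 85 mm and grips with 20 to 120 N. Pads are 22 mm wide; open, the fingers measure 114 mm over their backs; the gripper's body (76 mm by 85 mm) begins 54 mm behind the grasp point. The pads swing forward as they close: fully open they stand 13 mm farther back than shut.
Start: joints at [1.17, 0.628, 0.038, 1.517, -0.027, 0.996, -0.02], TCP at [213.605, -613.914, 231.313] pointing down, gripper open.
Joint ranges: [-3.06, 3.06], [-0.37, 2.12], [-1.25, 1.32], [0.18, 2.47], [-1.1, 4.24], [0.23, 1.98], [-2.94, 2.94]. Speed limits (rad/s): [2.57, 2.57, 3.14, 3.14, 3.14, 3.14, 3.14].

INTERFACE

Orientations are given as [roll, pitch, yaw] about the fixed x, y, z axes, in that order (R = Rz(yaw) Ry(pitch) Rx(roll)).
In Python, from cell import status, get_image, ctrl, models gives the robot as it stands.
- The arm moves only by the shell command python3 -m handwheel 'ROWS' [OPENING]. ROWS is JSON, a list of rows, each an object with "delta_pos": the shift along the world's x, y, z in cm, a list of three; "yaw": the turn about the world's z in rad. A call has 1 to 10 rows; each row shifts and turns the commanded pose from where the row before left it; what a row does not reach is not made up. A row lasts 1/12 s, in which the tool goes at most 41.7 mm and 7.16 degrees, less where a joint would pass 70% of its speed; a pose out of reach is approached as far as the arm can. A call is refused whole if a number of a shift passes 4.17 or a number of a turn 0.125, either way. A call with a gripper value outside its range is refused whole. OPENING is the opening, from -1 (shut) to 1 (fully open), set as the call begins (- or left out, the last holds). The fingers move at their own pace and stop on an object; the grip force is fixed at half the most. Time passes only in rows, so rows that do not move let the fingers close. It gives the time, the measured TCP pose, the force, the opening and the grip force at its end, in the units of the state.
- status.read_state(): the state, without advancing time (a new reading comes with each control period).
- get_image(name): name is "side" or "top"; returns a dict with "color" (420x560x3 uint8, red, green, blue), "z_map" (420x560 float32, mm along the optical axis (not along the pixel's ray), 0 where there is no reading), "fx", "fy", "cx", "cy" (pixels), "position" and "rotation" of the camera in the world. Camera axes: x right, y up, looking along -z (the intrinsics and any distortion apply to the point x, -y, -z); pixel columns grow to the right and rows downward; lengths in mm; the calibration is good to about 2 mm. A picture is of the moment at which its call begins.
- ctrl.finish_job(): hands the job in; it is judged then, once.
Trained networks look in a picture, given as the dict that the camera call returned (one of the last four; its "shot" number tells which), for a name from the list of things; names that differ only in an ending like _2 or _b are one class to them, and where a whole thing is asked for, a point or a joint stands for the part that bears it (a point fixed in the world has none). Each returns a list of dicts, best first, with "score" (0 to 1); they miss things now and then, are a little off and sometimes report something else, mostly with a low value. They report only what shows in the picture. A call takes as long as a camera call. They do not tell look-alikes from the thing itself.
- models.boxes_of(picture, name): "rect" ([left, top, right, bottom] in pixels, round what is visible of it).
The state is a dict: "clock": time; "qpos": joint angles; "qd": joint speeds; "tau": joint torques, N m; "eef_pos": TCP position; "tool_rot": TCP orientation; "force": force on the tool from outside, world axes, zero at the start; "torque": the same for the moment, N m; "width": finger opening in mm; "gripper_force": force on a finger pad.
Only numpy, scipy, OpenCV 4.12 (cv2) and the standard library are available. Lean on these libraries where they do the work, as an engineer would, in place of code of your own. Each camera call takes 0.05 s, during which the arm holds its last target. There are 200 camera calls.

## Working session

There is one attempt and no reset: what is moved stays moved. The work goes in short steps, Python scripts to look and compute and a shell command to move; the robot and the scene stay as the last step left them, time stands still between calls to the robot, and variables do not carry over. Pictures are saved under pics/ and viewed, at most 10 in all, crops included, and the job is handed in when it is done.

```bash
mkdir -p pics; cat > h.py <<'E'
import numpy as np, cv2
from cell import status, get_image, ctrl, models
def pts(p):
    z=p["z_map"]; v,u=np.mgrid[:z.shape[0],:z.shape[1]]
    c=np.stack([(u-p["cx"])/p["fx"]*z,-(v-p["cy"])/p["fy"]*z,-z],-1)
    w=c@np.array(p["rotation"]).T+np.array(p["position"]); w[z==0]=np.nan
    return w
def save(p,n): cv2.imwrite("pics/"+n,p["color"][:,:,::-1])
E
python3 - <<'E'
from h import *
s=status.read_state(); print({k:np.round(v,3) for k,v in s.items()})
for n in("top","side"):
    p=get_image(n); save(p,n+"0.png"); np.savez("pics/"+n+"0.npz",w=pts(p),c=p["color"])
    print(n,p["position"],p["fx"],[k for k in p])
    for o in("transformer","tested","jig","tray","heatsink","fan","multimeter","primary_end","secondary_end","bar_face"):
        print(o,[(np.round(d["rect"]).astype(int).tolist(),round(d["score"],2)) for d in models.boxes_of(p,o)[:5]])
E
```

```text
{'clock': np.float64(0.0), 'qpos': array([ 1.17 ,  0.629,  0.038,  1.518, -0.027,  0.996, -0.02 ]), 'qd': array([ 0.   , -0.001,  0.001,  0.002, -0.001,  0.   ,  0.001]), 'tau': array([ 0.0000e+00, -5.6340e+01,  1.2260e+00, -1.9345e+01,  1.1000e-02,
        1.0000e-02,  0.0000e+00]), 'eef_pos': array([ 213.383, -613.325,  230.382]), 'tool_rot': array([-3.14 ,  0.   ,  0.335]), 'force': array([ 0.656, -0.73 , -0.108]), 'torque': array([ 0.01 , -0.004,  0.048]), 'gripper_force': np.float64(0.0), 'width': np.float64(85.165)}Traceback (most recent call last):
  File "<stdin>", line 4, in <module>
  File "h.py", line 6, in pts
    w=c@np.array(p["rotation"]).T+np.array(p["position"]); w[z==0]=np.nan
      ~~~~~~~~~~~~~~~~~~~~~~~~~~~^~~~~~~~~~~~~~~~~~~~~~~~
ValueError: operands could not be broadcast together with shapes (420,560) (3,)
```

```bash
sed -i 's/np.array(p\["rotation"\]).T/R.from_euler("xyz",p["rotation"]).as_matrix().T/; 1a from scipy.spatial.transform import Rotation as R' h.py
python3 - <<'E'
from h import *
for n in("top","side"):
    p=get_image(n); save(p,n+"0.png"); np.savez("pics/"+n+"0.npz",w=pts(p),c=p["color"])
    print(n,p["position"],p["rotation"],p["fx"],[k for k in p], "table z",np.nanmedian(pts(p)[...,2]))
    for o in("transformer","tested","jig","tray","heatsink","fan","multimeter","primary_end","secondary_end","bar_face"):
        print(o,[(np.round(d["rect"]).astype(int).tolist(),round(d["score"],2)) for d in models.boxes_of(p,o)[:5]])
E
```

```text
top [ 274.74094976  -49.1887112  1753.88620672] [ 1.06233050e-01  1.22735933e-03 -1.58737852e+00] 525.9020279850776 ['color', 'z_map', 'fx', 'fy', 'cx', 'cy', 'position', 'rotation', 'shot'] table z -0.211318747338737
transformer [([258, 194, 289, 232], 0.78), ([289, 242, 328, 261], 0.7), ([149, 271, 180, 312], 0.65), ([412, 184, 448, 224], 0.65)]
tested [([138, 184, 177, 221], 0.6)]
jig [([289, 108, 428, 211], 0.89)]
tray [([105, 173, 192, 257], 0.89)]
heatsink [([210, 203, 238, 228], 0.61)]
fan [([208, 141, 246, 175], 0.73)]
multimeter [([341, 230, 386, 287], 0.64)]
primary_end [([260, 192, 292, 230], 0.86), ([148, 272, 186, 317], 0.71), ([287, 242, 327, 263], 0.62), ([415, 186, 445, 224], 0.6)]
secondary_end [([146, 273, 183, 316], 0.97), ([410, 184, 449, 220], 0.97), ([289, 243, 327, 263], 0.89), ([260, 190, 292, 230], 0.86), ([139, 181, 177, 221], 0.59)]
bar_face []
side [-45.75022559 859.24041812 881.25800853] [ 9.15213149e-01 -7.00983231e-04 -2.63893381e+00] 446.1615826635176 ['color', 'z_map', 'fx', 'fy', 'cx', 'cy', 'position', 'rotation', 'shot'] table z 3.0158825645684715
transformer [([248, 212, 294, 242], 0.91), ([310, 205, 340, 245], 0.73), ([324, 143, 350, 168], 0.59), ([273, 328, 319, 385], 0.56), ([240, 136, 289, 215], 0.52)]
tested [([152, 290, 204, 337], 0.93)]
jig [([243, 144, 285, 215], 0.87)]
tray [([146, 290, 223, 393], 0.73)]
heatsink [([228, 253, 260, 283], 0.86), ([150, 288, 204, 334], 0.32), ([171, 231, 209, 259], 0.16)]
fan [([172, 231, 210, 258], 0.94), ([228, 254, 260, 283], 0.53)]
multimeter [([331, 186, 387, 211], 0.77)]
primary_end [([320, 138, 349, 166], 0.96), ([247, 213, 293, 244], 0.92), ([314, 206, 343, 245], 0.8), ([271, 329, 319, 386], 0.57)]
secondary_end [([310, 207, 341, 245], 0.9), ([269, 327, 317, 386], 0.84), ([250, 210, 289, 245], 0.73), ([318, 138, 348, 169], 0.66)]
bar_face [([260, 157, 281, 167], 0.51)]
```

View pics/top0.png

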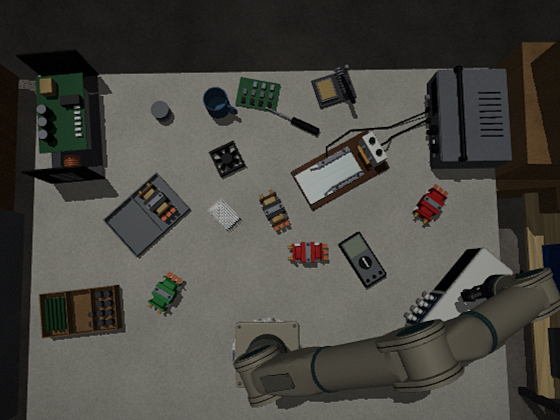

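View pics/side0.png

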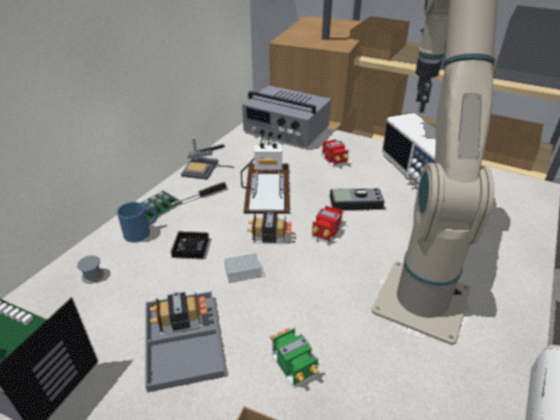

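Candidates: dark core with tan winding, top (274,211)/side (270,228); red at top (308,253) and (431,205); green at (165,293); a similar dark one in the tray (158,203), which is the tested one. The one at (274,211) fits. I'll confirm it in a crop.

```bash
python3 - <<'E'
from h import *
a=np.load("pics/top0.npz");b=np.load("pics/side0.npz")
A=cv2.resize(a["c"][180:240,245:305],(400,400),interpolation=2); B=cv2.resize(b["c"][200:260,240:300],(400,400),interpolation=2)
C=np.hstack([A,B]); C2=np.zeros((1,1))
cv2.imwrite("pics/crop1.png",C[:,:,::-1])
w=a["w"];wb=b["w"]
for n,r in dict(tf=[258,192,291,232],jig=[289,108,428,211],tray=[105,173,192,257],tested=[138,184,177,221],heatsink=[210,203,238,228],fan=[208,141,246,175],mm=[341,230,386,287]).items():
    q=w[r[1]:r[3],r[0]:r[2]].reshape(-1,3)
    for lo,hi in((10,30),(30,120)):
        s=q[(q[:,2]>lo)&(q[:,2]<hi)]
        if len(s)>20: print(n,lo,hi,len(s),np.round(s.mean(0)),cv2.minAreaRect(s[:,:2].astype(np.float32)))
E
```

```text
tf 10 30 22 [470. -23.  16.] ((459.3465576171875, -29.882598876953125), (99.65631103515625, 115.41895294189453), 89.02481842041016)
tf 30 120 610 [462. -31.  60.] ((466.3372802734375, -29.94811248779297), (129.70411682128906, 63.83124923706055), 24.130413055419922)
jig 10 30 3259 [ 606. -240.   18.] ((638.4606323242188, -314.86016845703125), (462.3944396972656, 349.13616943359375), 89.2048110961914)
jig 30 120 879 [ 629. -368.   72.] ((616.199951171875, -332.58056640625), (343.4033203125, 449.4652404785156), 3.1847341060638428)
tray 10 30 786 [456. 399.  18.] ((461.5143737792969, 391.18756103515625), (285.6031494140625, 278.4879150390625), 89.08877563476562)
tray 30 120 697 [495. 351.  61.] ((459.96868896484375, 392.05706787109375), (165.07955932617188, 233.38632202148438), 41.11396789550781)
tested 10 30 165 [499. 363.  17.] ((500.4228210449219, 358.34869384765625), (132.8278350830078, 120.61146545410156), 88.7918930053711)
tested 30 120 671 [497. 349.  62.] ((514.162109375, 346.76470947265625), (143.97035217285156, 92.2767105102539), 43.538673400878906)
heatsink 10 30 99 [451. 133.  14.] ((456.2777404785156, 133.15863037109375), (82.7159194946289, 79.84723663330078), 18.9871768951416)
heatsink 30 120 155 [455. 135.  39.] ((457.18963623046875, 136.3227996826172), (89.50547790527344, 57.801788330078125), 42.5997314453125)
fan 10 30 528 [645. 124.  21.] ((647.0357666015625, 120.52294921875), (96.07072448730469, 110.95780181884766), 22.360448837280273)
fan 30 120 26 [639. 127.  32.] ((643.593994140625, 124.81887817382812), (89.13577270507812, 90.51139068603516), 26.008270263671875)
mm 10 30 144 [ 301. -307.   24.] ((301.25341796875, -321.5740966796875), (148.45013427734375, 177.57847595214844), 89.08625030517578)
mm 30 120 1206 [ 299. -316.   38.] ((299.5887451171875, -316.1829528808594), (169.38351440429688, 82.93668365478516), 31.449068069458008)
```

View pics/crop1.png

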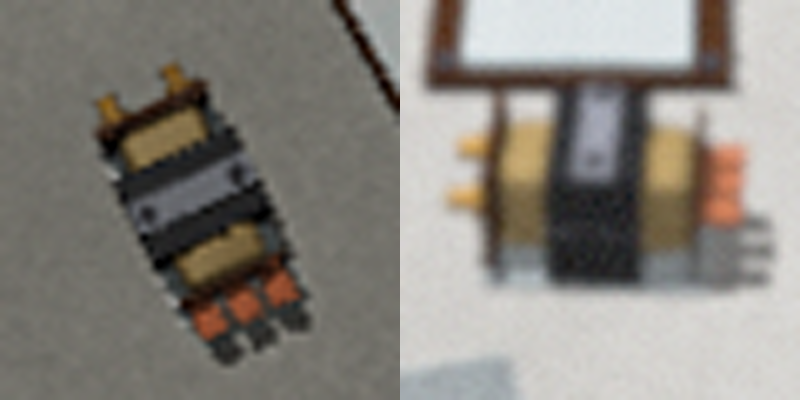

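The crop confirms it: dark core, tan winding, studs at upper left in top crop (towards world +x,+y, about pixel (263,195) of the full image), straps at lower right. Now the jig and tray fits.

```bash
python3 - <<'E'
from h import *
def rect(s): 
    (c,(w,h),a)=cv2.minAreaRect(s[:,:2].astype(np.float32)); 
    if w<h: w,h,a=h,w,a+90
    return np.round([*c,w,h,a],1)
for n in("top","side"):
    f=np.load("pics/%s0.npz"%n); w=f["w"]; c=f["c"].astype(int); x,y,z=np.moveaxis(w,-1,0)
    # jig
    roi=(abs(x-640)<130)&(y<-80)&(y>-420)
    br=c.min(-1)>(110 if n=="top" else 150)
    m=roi&(z>13)&(z<23)&br
    k,l,st,_=cv2.connectedComponentsWithStats(m.astype(np.uint8)); 
    i=1+np.argmax(st[1:,4]); print(n,"bed",st[i,4],rect(w[l==i]),np.nanmedian(z[l==i]))
    brown=roi&(c[...,0]>c[...,2]+25)&(z>3)&(z<30)
    print("brown",brown.sum(),rect(w[brown]))
    m=roi&(z>26)&(z<36); k,l,st,cen=cv2.connectedComponentsWithStats(m.astype(np.uint8))
    for i in range(1,k):
        if st[i,4]>25: print(" guide?",st[i,4],rect(w[l==i]),np.median(z[l==i]))
    m=roi&(z>84)&(z<100); k,l,st,cen=cv2.connectedComponentsWithStats(m.astype(np.uint8))
    for i in range(1,k):
        if st[i,4]>25: print(" block?",st[i,4],rect(w[l==i]),np.median(z[l==i]))
    roi=(abs(x-460)<150)&(abs(y-392)<150)
    m=roi&(z>20)&(z<28); k,l,st,cen=cv2.connectedComponentsWithStats(m.astype(np.uint8))
    for i in range(1,k):
        if st[i,4]>40: print(" traywall",st[i,4],rect(w[l==i]))
    m=roi&(z>2)&(z<8)&(abs(c[...,0]-c[...,2])<25); k,l,st,cen=cv2.connectedComponentsWithStats(m.astype(np.uint8))
    for i in range(1,k):
        if st[i,4]>60: print(" floor",st[i,4],rect(w[l==i]),w[l==i].mean(0)[:2])
E
```

```text
top bed 1068 [ 585.8 -214.2  204.3  103.3  118.8] 17.82221773588185
brown 768 [ 603.5 -252.7  299.3  148.7  118.3]
 block? 301 [ 658.6 -358.2  100.5   42.5   28.8] 91.77937356284428
 floor 61 [501.8 411.2  78.8  24.7  41.9] [504.85113235 416.49656734]
 floor 742 [423.8 440.7 154.5 110.5  41.3] [425.17499065 443.58407026]
 floor 157 [446.7 328.2 108.8  63.2  99.6] [449.46792451 330.47733338]
side bed 873 [ 584.9 -216.3  216.3  110.7  118.1] 19.396649164749192
brown 374 [ 599.7 -244.6  290.6  145.   118.6]
 guide? 55 [ 649.8 -342.8   98.2   14.6   30.5] 30.80520993672178
 guide? 30 [ 753.1 -129.9   48.9   17.1   67.2] 28.146429182370753
 block? 202 [ 658.3 -357.9   98.3   47.    27.3] 92.33693472660042
 traywall 723 [461.7 394.1 240.4 164.9 131.8]
 traywall 42 [479.1 376.   43.3   6.2  46.6]
 floor 80 [587.2 265.9  51.   45.5 135.2] [590.383587   265.59989104]
 floor 643 [506.4 345.2 158.4 101.6  42. ] [489.38377604 356.27526564]
 floor 108 [583.6 418.2  51.6  46.9  20.3] [586.03643072 420.55040205]
 floor 79 [368.1 330.8  44.4  40.2 135.8] [368.05412404 333.27553815]
 floor 171 [561.1 470.3  89.4  49.2 145.4] [563.38554123 469.86582623]
 floor 2515 [428.8 431.3 157.5 102.5  41.6] [428.63227517 433.56763069]
 floor 68 [544.4 515.7  36.6  28.3   9.4] [546.97120157 516.27009677]
 floor 83 [500.7 511.6  38.8  38.5 127.9] [497.01461486 515.64891759]
 floor 214 [365.9 484.3 164.6  33.7  41.8] [374.23778582 477.66719555]
 floor 73 [368.3 497.7  42.2  28.6  21.1] [369.66940992 499.97974856]
 floor 75 [372.3 527.6  49.7  27.1   0.7] [377.93919111 526.49660132]
```

```bash
python3 -m handwheel '[{"delta_pos":[1.26,2.92,-0.45],"yaw":0.0085},{"delta_pos":[1.26,2.92,-0.45],"yaw":0.0085},{"delta_pos":[1.26,2.92,-0.45],"yaw":0.0085},{"delta_pos":[1.26,2.92,-0.45],"yaw":0.0085},{"delta_pos":[1.26,2.92,-0.45],"yaw":0.0085},{"delta_pos":[1.26,2.92,-0.45],"yaw":0.0085},{"delta_pos":[1.26,2.92,-0.45],"yaw":0.0085},{"delta_pos":[1.26,2.92,-0.45],"yaw":0.0085},{"delta_pos":[1.26,2.92,-0.45],"yaw":0.0085},{"delta_pos":[1.26,2.92,-0.45],"yaw":0.0085}]' 1
```

```text
clock: 1.98
eef_pos: [340.1, -320.7, 186.4]
tool_rot: [3.141, -0.0, 0.42]
force: [0.2, 0.2, -0.4]
width: 85.3
gripper_force: 0.0
```

```bash
python3 -m handwheel '[{"delta_pos":[1.26,2.92,-0.45]},{"delta_pos":[1.26,2.92,-0.45]},{"delta_pos":[1.26,2.92,-0.45]},{"delta_pos":[1.26,2.92,-0.45]},{"delta_pos":[1.26,2.92,-0.45]},{"delta_pos":[1.26,2.92,-0.45]},{"delta_pos":[1.26,2.92,-0.45]},{"delta_pos":[1.26,2.92,-0.45]},{"delta_pos":[1.26,2.92,-0.45]},{"delta_pos":[1.26,2.92,-0.45]}]'; python3 -m handwheel '[{},{},{},{}]'
```

```text
schema error: expected keys delta_pos, yaw
schema error: expected keys delta_pos, yaw
```

```bash
python3 -m handwheel '[{"delta_pos":[1.26,2.91,-0.45],"yaw":0},{"delta_pos":[1.26,2.91,-0.45],"yaw":0},{"delta_pos":[1.26,2.91,-0.45],"yaw":0},{"delta_pos":[1.26,2.91,-0.45],"yaw":0},{"delta_pos":[1.26,2.91,-0.45],"yaw":0},{"delta_pos":[1.26,2.91,-0.45],"yaw":0},{"delta_pos":[1.26,2.91,-0.45],"yaw":0},{"delta_pos":[1.26,2.91,-0.45],"yaw":0},{"delta_pos":[1.26,2.91,-0.45],"yaw":0},{"delta_pos":[1.26,2.91,-0.45],"yaw":0}]'; python3 -m handwheel '[{"delta_pos":[0,0,0],"yaw":0},{"delta_pos":[0,0,0],"yaw":0},{"delta_pos":[0,0,0],"yaw":0},{"delta_pos":[0,0,0],"yaw":0}]'
```

```text
clock: 2.82
eef_pos: [466.4, -29.4, 141.3]
tool_rot: [3.141, -0.001, 0.42]
force: [0.9, -1.3, 0.1]
width: 85.2
gripper_force: 0.0
clock: 3.15
eef_pos: [465.2, -32.2, 141.5]
tool_rot: [3.141, 0.0, 0.418]
force: [0.3, -0.1, -0.0]
width: 85.4
gripper_force: 0.0
```

```bash
python3 -m handwheel '[{"delta_pos":[0.1,0.1,-1.3],"yaw":0},{"delta_pos":[0,0,-1.6],"yaw":0},{"delta_pos":[0,0,-1.6],"yaw":0},{"delta_pos":[0,0,-1.6],"yaw":0},{"delta_pos":[0,0,-1.6],"yaw":0},{"delta_pos":[0,0,-1.5],"yaw":0},{"delta_pos":[0,0,-1.2],"yaw":0},{"delta_pos":[0,0,-0.8],"yaw":0},{"delta_pos":[0,0,-0.5],"yaw":0},{"delta_pos":[0,0,0],"yaw":0}]'; python3 -m handwheel '[{"delta_pos":[0,0,0],"yaw":0},{"delta_pos":[0,0,0],"yaw":0},{"delta_pos":[0,0,0],"yaw":0},{"delta_pos":[0,0,0],"yaw":0},{"delta_pos":[0,0,0],"yaw":0},{"delta_pos":[0,0,0],"yaw":0},{"delta_pos":[0,0,0],"yaw":0},{"delta_pos":[0,0,0],"yaw":0}]' -1
```

```text
clock: 3.98
eef_pos: [466.8, -30.8, 24.5]
tool_rot: [-3.141, 0.002, 0.418]
force: [0.5, -0.2, -0.1]
width: 85.3
gripper_force: 0.0
clock: 4.65
eef_pos: [467.5, -30.0, 25.8]
tool_rot: [3.142, 0.0, 0.42]
force: [-1.0, 0.5, 6.2]
width: 63.3
gripper_force: 67.1
```

```bash
python3 -m handwheel '[{"delta_pos":[0,0,0.6],"yaw":0},{"delta_pos":[0,0,1.2],"yaw":0},{"delta_pos":[0,0,1.6],"yaw":0},{"delta_pos":[0,0,1.6],"yaw":0},{"delta_pos":[0,0,1.6],"yaw":0},{"delta_pos":[0,0,1],"yaw":0},{"delta_pos":[0.4,-0.6,0.4],"yaw":-0.05},{"delta_pos":[0.7,-1.0,0],"yaw":-0.08},{"delta_pos":[0.7,-1.1,0],"yaw":-0.08},{"delta_pos":[0.7,-1.1,0],"yaw":-0.08}]'; python3 -m handwheel '[{"delta_pos":[0.7,-1.1,0],"yaw":-0.08},{"delta_pos":[0.7,-1.1,0],"yaw":-0.08},{"delta_pos":[0.7,-1.1,0],"yaw":-0.08},{"delta_pos":[0.7,-1.1,0],"yaw":-0.08},{"delta_pos":[0.7,-1.1,0],"yaw":-0.08},{"delta_pos":[0.7,-1.1,0],"yaw":-0.08},{"delta_pos":[0.7,-1.1,0],"yaw":-0.08},{"delta_pos":[0.7,-1.1,0],"yaw":-0.08},{"delta_pos":[0.7,-1.1,0],"yaw":-0.08},{"delta_pos":[0.7,-1.1,0],"yaw":-0.08}]';python3 -m handwheel '[{"delta_pos":[0.7,-1.1,0],"yaw":-0.08},{"delta_pos":[0.7,-1.1,0],"yaw":-0.08},{"delta_pos":[0.6,-1.1,0],"yaw":-0.08},{"delta_pos":[0.3,-0.5,0],"yaw":-0.05},{"delta_pos":[0.2,-0.3,0],"yaw":-0.035},{"delta_pos":[0,0,0],"yaw":0},{"delta_pos":[0,0,0],"yaw":0},{"delta_pos":[0,0,0],"yaw":0},{"delta_pos":[0,0,0],"yaw":0}]'
python3 - <<'E'
from h import *
s=status.read_state();print(s["eef_pos"],s["tool_rot"])
for n in("top","side"):
    p=get_image(n); save(p,n+"1.png"); np.savez("pics/%s1.npz"%n,w=pts(p),c=p["color"])
    d=models.boxes_of(p,"transformer"); print([(np.round(e["rect"]),e["score"]) for e in d])
E
```

```text
clock: 5.48
eef_pos: [492.1, -68.7, 104.7]
tool_rot: [-3.141, 0.002, 0.124]
force: [-0.1, 0.5, -5.5]
width: 63.2
gripper_force: 68.2
clock: 6.32
eef_pos: [561.7, -178.6, 104.0]
tool_rot: [3.141, 0.003, -0.676]
force: [-0.4, -0.8, -6.7]
width: 62.9
gripper_force: 68.1
clock: 7.07
eef_pos: [586.8, -218.1, 104.7]
tool_rot: [-3.141, 0.002, -0.994]
force: [0.6, -0.2, -5.6]
width: 63.2
gripper_force: 68.1
[ 586.80377609 -218.09116301  104.71550806] [-3.14103373e+00  2.16343359e-03 -9.94256059e-01]
[(array([150., 270., 184., 309.]), 0.81), (array([293., 240., 330., 263.]), 0.65), (array([411., 185., 446., 221.]), 0.59)]
[(array([273., 326., 320., 388.]), 0.89), (array([322., 142., 348., 168.]), 0.76), (array([256., 153., 279., 182.]), 0.73), (array([314., 205., 340., 243.]), 0.72)]
```

```bash
python3 -m handwheel '[{"delta_pos":[0.1,-0.3,0],"yaw":-0.04},{"delta_pos":[0.15,-0.5,0],"yaw":-0.04},{"delta_pos":[0,0,0],"yaw":0},{"delta_pos":[0,0,0],"yaw":0}]'
python3 - <<'E'
from h import *
P=[get_image(n) for n in("top","side")]
C=np.hstack([cv2.resize(P[0]["color"][100:220,280:400],(400,400),interpolation=2),cv2.resize(P[1]["color"][110:230,210:330],(400,400),interpolation=2)])
cv2.imwrite("pics/crop2.png",C[:,:,::-1])
for p in P:
    w=pts(p); q=w.reshape(-1,3)
    d=q[:,:2]-[589.4,-226.1]; t=np.deg2rad(-61.6); u=d@[np.cos(t),np.sin(t)]; v=d@[-np.sin(t),np.cos(t)]
    for lo,hi in((70,100),(100,135),(135,160)):
        m=(q[:,2]>lo)&(q[:,2]<hi)&(abs(u)<90)&(abs(v)<45)
        if m.sum()>10: print(lo,m.sum(),np.round(np.percentile(u[m],[0,2,98,100])),np.round(np.percentile(v[m],[2,98])),cv2.minAreaRect(np.c_[u,v][m].astype(np.float32)))
E
```

```text
clock: 7.6
eef_pos: [589.5, -227.1, 105.0]
tool_rot: [-3.141, 0.001, -1.075]
force: [-0.2, 0.9, -5.4]
width: 63.2
gripper_force: 68.1
70 14 [33. 34. 50. 51.] [-33. -23.] ((41.8663330078125, -27.693315505981445), (17.65361785888672, 8.780932426452637), 3.9629368782043457)
100 15 [-8. -8. 67. 67.] [-40. -19.] ((29.81888198852539, -31.63587760925293), (77.21527099609375, 6.775623321533203), 15.685662269592285)
135 14 [-12. -11.  49.  49.] [-44. -22.] ((19.16706657409668, -33.59812927246094), (63.50335693359375, 8.817115783691406), 14.173794746398926)
70 118 [-53. -52. -26. -20.] [-31.  27.] ((-40.380584716796875, -3.5266075134277344), (26.642847061157227, 63.19186019897461), 13.988883972167969)
100 232 [-67. -63.  46.  48.] [-41.  41.] ((-9.636062622070312, 0.0314788818359375), (87.84564208984375, 114.7013931274414), 89.7493667602539)
135 352 [-51. -46.  47.  50.] [-41.  40.] ((-1.6282463073730469, 2.264129638671875), (105.86056518554688, 81.76797485351562), 22.493568420410156)
```

View pics/crop2.png

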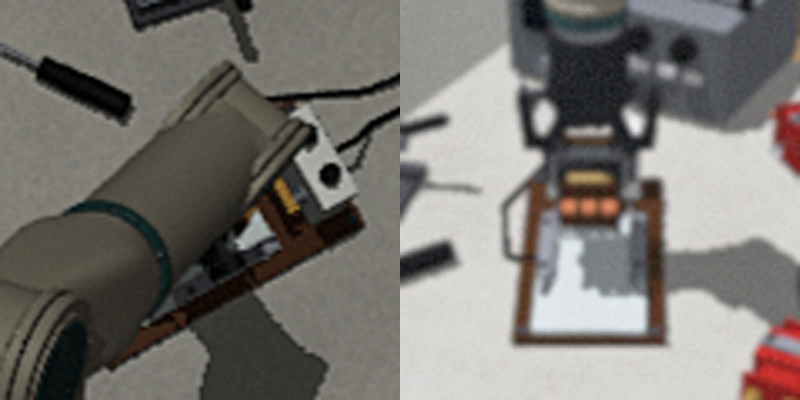

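The side view shows the part centred over the bed, straps (588,205 in the crop) facing the camera, studs towards the bar. Lower.

```bash
python3 -m handwheel '[{"delta_pos":[0,0.1,-0.8],"yaw":0},{"delta_pos":[0,0,-1.2],"yaw":0},{"delta_pos":[0,0,-1.2],"yaw":0},{"delta_pos":[0,0,-1.1],"yaw":0},{"delta_pos":[0,0,-0.7],"yaw":0},{"delta_pos":[0,0,-0.4],"yaw":0},{"delta_pos":[0,0,-0.3],"yaw":0},{"delta_pos":[0,0,-0.2],"yaw":0},{"delta_pos":[0,0,0],"yaw":0},{"delta_pos":[0,0,0],"yaw":0}]'; python3 -m handwheel '[{"delta_pos":[0,0,-0.1],"yaw":0},{"delta_pos":[0,0,-0.1],"yaw":0},{"delta_pos":[0,0,0],"yaw":0},{"delta_pos":[0,0,0],"yaw":0}]'
```

```text
clock: 8.53
eef_pos: [589.9, -226.1, 46.2]
tool_rot: [-3.141, 0.0, -1.075]
force: [0.3, -0.1, -5.4]
width: 63.4
gripper_force: 68.1
clock: 8.87
eef_pos: [589.7, -225.9, 44.1]
tool_rot: [-3.141, 0.001, -1.075]
force: [-0.4, 0.9, -6.2]
width: 63.6
gripper_force: 68.1
```

```bash
python3 -m handwheel '[{"delta_pos":[0,0,-0.1],"yaw":0},{"delta_pos":[0,0,0],"yaw":0},{"delta_pos":[0,0,0],"yaw":0}]'; python3 -m handwheel '[{"delta_pos":[0.1,-0.17,0],"yaw":0},{"delta_pos":[0.28,-0.53,0],"yaw":0},{"delta_pos":[0.28,-0.53,0],"yaw":0},{"delta_pos":[0.28,-0.53,0],"yaw":0},{"delta_pos":[0.28,-0.53,0],"yaw":0},{"delta_pos":[0.28,-0.53,0],"yaw":0},{"delta_pos":[0.2,-0.35,0],"yaw":0},{"delta_pos":[0.1,-0.17,0],"yaw":0},{"delta_pos":[0,0,0],"yaw":0},{"delta_pos":[0,0,0],"yaw":0}]'
```

```text
clock: 9.12
eef_pos: [589.7, -225.9, 43.9]
tool_rot: [-3.14, 0.001, -1.075]
force: [-2.3, 3.1, 5.2]
width: 63.6
gripper_force: 68.7
clock: 9.95
eef_pos: [608.5, -258.0, 43.9]
tool_rot: [-3.139, 0.002, -1.075]
force: [-2.3, 4.2, 5.9]
width: 63.1
gripper_force: 69.3
```

```bash
python3 -m handwheel '[{"delta_pos":[0.1,-0.17,0],"yaw":0},{"delta_pos":[0.1,-0.17,0],"yaw":0},{"delta_pos":[0.1,-0.17,0],"yaw":0},{"delta_pos":[0.1,-0.17,0],"yaw":0},{"delta_pos":[0.1,-0.17,0],"yaw":0},{"delta_pos":[0,0,0],"yaw":0},{"delta_pos":[0,0,0],"yaw":0}]'
python3 - <<'E'
from h import *
f=np.array(status.read_state()["force"]); e=np.array(status.read_state()["eef_pos"])
print(f@[-.4756,.8796,0], (e[:2]-[603.7,-252.5])@[.4756,-.8796],(e[:2]-[603.7,-252.5])@[.8796,.4756])
E
```

```text
clock: 10.53
eef_pos: [611.6, -263.2, 44.1]
tool_rot: [-3.14, 0.009, -1.074]
force: [-7.7, 11.7, 14.9]
width: 63.4
gripper_force: 69.8
13.949945438062729 13.139176214182678 1.9077832801962917
```

```bash
python3 -m handwheel '[{"delta_pos":[0.1,-0.17,0.02],"yaw":0},{"delta_pos":[0.07,-0.13,0.02],"yaw":0},{"delta_pos":[0,0,0],"yaw":0},{"delta_pos":[0,0,0],"yaw":0}]'
python3 - <<'E'
from h import *
s=status.read_state(); f=np.array(s["force"]); e=np.array(s["eef_pos"])
print(f@[-.4756,.8796,0], (e[:2]-[603.7,-252.5])@[.4756,-.8796],(e[:2]-[603.7,-252.5])@[.8796,.4756])
P=[get_image(n) for n in("top","side")]
C=np.hstack([cv2.resize(P[0]["color"][120:180,330:390],(400,400),interpolation=2),cv2.resize(P[1]["color"][120:180,240:300],(400,400),interpolation=2)])
cv2.imwrite("pics/crop3.png",C[:,:,::-1])
E
```

```text
clock: 10.87
eef_pos: [613.0, -265.6, 44.2]
tool_rot: [-3.14, 0.01, -1.074]
force: [-7.8, 11.6, 13.2]
width: 63.3
gripper_force: 69.7
13.92520662981592 15.988744523056386 1.967018299876902
```

View pics/crop3.png

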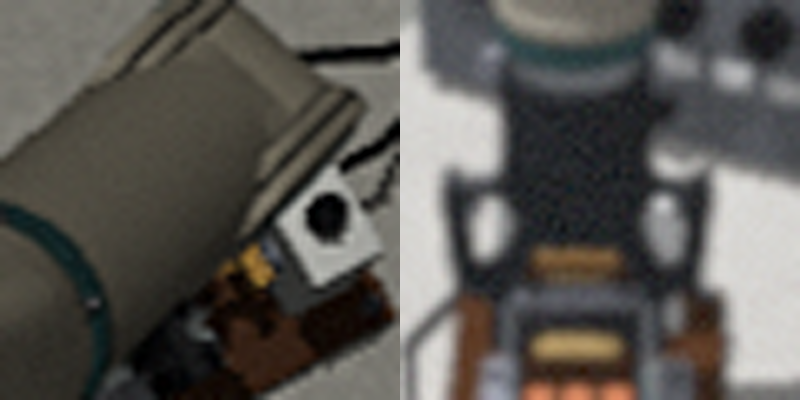

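```bash
cat > bar.py <<'E'
from h import *
def bar(w,c):
    c=c.astype(int); d=w[...,:2]-[603.7,-252.5]; u=d@[.4756,-.8796]; v=d@[.8796,.4756]
    m=(c[...,0]>c[...,2]+50)&(c[...,1]>c[...,2]+25)&(w[...,2]>55)&(w[...,2]<80)&(u>66)&(u<105)&(v<-10)&(v>-40)
    return m.sum(),np.round(np.percentile(u[m],[0,10,50,90,100]),1),np.round(np.median(v[m]),1),np.round(np.median(w[m][:,2]),1)
if __name__=="__main__":
    f=np.load("pics/top0.npz"); print(bar(f["w"],f["c"]))
    f=np.load("pics/top1.npz"); print(bar(f["w"],f["c"]))
    p=get_image("top"); print(bar(pts(p),p["color"]))
E
python3 bar.py
```

```text
(np.int64(24), array([75.7, 76. , 79.3, 84.1, 85.4]), np.float64(-23.1), np.float64(66.5))
(np.int64(25), array([74.3, 76. , 79.5, 84. , 84.6]), np.float64(-22.7), np.float64(67.7))
(np.int64(18), array([73.8, 80.5, 84.4, 89.7, 90.4]), np.float64(-25.6), np.float64(66.9))
```

```bash
python3 -m handwheel '[{"delta_pos":[0.07,-0.13,0],"yaw":0},{"delta_pos":[0.07,-0.13,0],"yaw":0},{"delta_pos":[0,0,0],"yaw":0},{"delta_pos":[0,0,0],"yaw":0},{"delta_pos":[0,0,0],"yaw":0}]'; python3 bar.py | tail -1;  python3 -m handwheel '[{"delta_pos":[0,0,0],"yaw":0},{"delta_pos":[0,0,0],"yaw":0},{"delta_pos":[0,0,0],"yaw":0},{"delta_pos":[0,0,0],"yaw":0},{"delta_pos":[0,0,0],"yaw":0},{"delta_pos":[0,0,0],"yaw":0},{"delta_pos":[0,0,0],"yaw":0},{"delta_pos":[0,0,0],"yaw":0},{"delta_pos":[0,0,0],"yaw":0},{"delta_pos":[0,0,0],"yaw":0}]'; python3 -m handwheel '[{"delta_pos":[0,0,0],"yaw":0},{"delta_pos":[0,0,0],"yaw":0},{"delta_pos":[0,0,0],"yaw":0},{"delta_pos":[0,0,0],"yaw":0}]'; python3 bar.py | tail -1
```

```text
clock: 11.43
eef_pos: [614.0, -267.6, 44.2]
tool_rot: [-3.14, 0.012, -1.074]
force: [-9.0, 12.5, 13.4]
width: 63.6
gripper_force: 69.9
(np.int64(20), array([73.8, 83.4, 86.6, 90.9, 93.5]), np.float64(-24.4), np.float64(67.1))
clock: 12.32
eef_pos: [614.0, -267.6, 44.2]
tool_rot: [-3.14, 0.012, -1.074]
force: [-8.9, 12.5, 13.7]
width: 63.7
gripper_force: 69.9
clock: 12.65
eef_pos: [614.1, -267.6, 44.2]
tool_rot: [-3.14, 0.012, -1.074]
force: [-8.4, 13.1, 13.6]
width: 63.5
gripper_force: 69.9
(np.int64(20), array([73.7, 81.8, 87.3, 91.3, 93. ]), np.float64(-24.3), np.float64(65.7))
```

```bash
python3 -m handwheel '[{"delta_pos":[-0.1,0.17,0],"yaw":0},{"delta_pos":[-0.27,0.5,0.05],"yaw":0},{"delta_pos":[-0.38,0.7,0.1],"yaw":0},{"delta_pos":[-0.48,0.9,0.1],"yaw":0},{"delta_pos":[-0.48,0.9,0],"yaw":0},{"delta_pos":[-0.38,0.7,0.5],"yaw":0},{"delta_pos":[-0.19,0.35,1],"yaw":0},{"delta_pos":[-0.18,-0.1,1.5],"yaw":0},{"delta_pos":[0,0,1.5],"yaw":0.04},{"delta_pos":[0,0,1.0],"yaw":0.08}]'; python3 -m handwheel '[{"delta_pos":[0,0,0.5],"yaw":0.11},{"delta_pos":[0,0,0],"yaw":0.11},{"delta_pos":[0,0,0],"yaw":0.11},{"delta_pos":[0,0,0],"yaw":0.11},{"delta_pos":[0,0,0],"yaw":0.11},{"delta_pos":[0,0,0],"yaw":0.11},{"delta_pos":[0,0,0],"yaw":0.11},{"delta_pos":[0,0,0],"yaw":0.11},{"delta_pos":[0,0,0],"yaw":0.11},{"delta_pos":[0,0,0],"yaw":0.11}]'
```

```text
clock: 13.53
eef_pos: [592.3, -234.2, 104.1]
tool_rot: [-3.14, -0.004, -0.952]
force: [0.1, 0.1, -4.7]
width: 63.4
gripper_force: 67.9
clock: 14.37
eef_pos: [591.7, -234.7, 108.0]
tool_rot: [3.138, -0.001, 0.15]
force: [-0.5, -0.8, -6.0]
width: 63.3
gripper_force: 67.7
```

```bash
python3 -m handwheel '[{"delta_pos":[0,0.1,0],"yaw":0.11},{"delta_pos":[0,0.1,0],"yaw":0.11},{"delta_pos":[0,0.1,0],"yaw":0.11},{"delta_pos":[0,0.1,0],"yaw":0.11},{"delta_pos":[0,0.1,0],"yaw":0.11},{"delta_pos":[0,0.1,0],"yaw":0.11},{"delta_pos":[0,0.1,0],"yaw":0.11},{"delta_pos":[-0.1,0.1,0],"yaw":0.11},{"delta_pos":[-0.1,0.1,0],"yaw":0.11},{"delta_pos":[-0.1,0.1,0],"yaw":0.11}]'; python3 -m handwheel '[{"delta_pos":[0,0,0],"yaw":0.11},{"delta_pos":[0,0,0],"yaw":0.11},{"delta_pos":[0,0,0],"yaw":0.11},{"delta_pos":[0,0,0],"yaw":0.11},{"delta_pos":[0,0,0],"yaw":0.11},{"delta_pos":[0,0,0],"yaw":0.11},{"delta_pos":[0,0,0],"yaw":0.09},{"delta_pos":[0,0,0],"yaw":0.06},{"delta_pos":[0,0,0],"yaw":0},{"delta_pos":[0,0,0],"yaw":0}]'
```

```text
clock: 15.2
eef_pos: [588.5, -225.2, 107.7]
tool_rot: [3.139, 0.004, 1.249]
force: [-1.3, 0.2, -5.9]
width: 63.5
gripper_force: 67.7
clock: 16.03
eef_pos: [588.3, -224.8, 107.0]
tool_rot: [-3.141, 0.004, 2.051]
force: [-0.2, 0.3, -5.5]
width: 63.3
gripper_force: 67.8
```

```bash
python3 -m handwheel '[{"delta_pos":[0,0.05,-0.8],"yaw":0.015},{"delta_pos":[0,0,-1.2],"yaw":0},{"delta_pos":[0,0,-1.2],"yaw":0},{"delta_pos":[0,0,-1.1],"yaw":0},{"delta_pos":[0,0,-0.8],"yaw":0},{"delta_pos":[0,0,-0.5],"yaw":0},{"delta_pos":[0,0,-0.3],"yaw":0},{"delta_pos":[0,0,-0.2],"yaw":0},{"delta_pos":[0,0,0],"yaw":0},{"delta_pos":[0,0,0],"yaw":0}]'; python3 -m handwheel '[{"delta_pos":[0,0,-0.1],"yaw":0},{"delta_pos":[0,0,-0.1],"yaw":0},{"delta_pos":[0,0,0],"yaw":0},{"delta_pos":[0,0,0],"yaw":0}]'
```

```text
clock: 16.87
eef_pos: [588.5, -221.8, 45.1]
tool_rot: [-3.142, 0.001, 2.07]
force: [0.3, -0.3, -5.8]
width: 62.9
gripper_force: 67.9
clock: 17.2
eef_pos: [588.7, -222.0, 43.9]
tool_rot: [3.141, 0.002, 2.07]
force: [-0.5, -0.8, 3.0]
width: 63.4
gripper_force: 68.6
```

```bash
python3 -m handwheel '[{"delta_pos":[0.15,-0.26,0],"yaw":0},{"delta_pos":[0.33,-0.62,0],"yaw":0},{"delta_pos":[0.33,-0.62,0],"yaw":0},{"delta_pos":[0.33,-0.62,0],"yaw":0},{"delta_pos":[0.33,-0.62,0],"yaw":0},{"delta_pos":[0.3,-0.53,0],"yaw":0},{"delta_pos":[0.2,-0.35,0],"yaw":0},{"delta_pos":[0.13,-0.26,0],"yaw":0},{"delta_pos":[0.1,-0.17,0],"yaw":0},{"delta_pos":[0.1,-0.17,0],"yaw":0}]'; python3 -m handwheel '[{"delta_pos":[0.1,-0.17,0],"yaw":0},{"delta_pos":[0.1,-0.17,0],"yaw":0},{"delta_pos":[0.1,-0.17,0],"yaw":0},{"delta_pos":[0,0,0],"yaw":0},{"delta_pos":[0,0,0],"yaw":0},{"delta_pos":[0,0,0],"yaw":0}]'; python3 bar.py | tail -1
```

```text
clock: 18.03
eef_pos: [611.6, -261.0, 43.9]
tool_rot: [3.14, -0.002, 2.071]
force: [-3.9, 8.8, 6.8]
width: 63.3
gripper_force: 69.2
clock: 18.53
eef_pos: [613.2, -264.0, 44.0]
tool_rot: [-3.141, -0.005, 2.071]
force: [-7.5, 9.7, 10.1]
width: 63.1
gripper_force: 69.5
(np.int64(25), array([74.3, 76. , 79.5, 84. , 84.6]), np.float64(-22.7), np.float64(67.7))Traceback (most recent call last):
  File "bar.py", line 9, in <module>
    p=get_image("top"); print(bar(pts(p),p["color"]))
                              ~~~^^^^^^^^^^^^^^^^^^^
  File "bar.py", line 5, in bar
    return m.sum(),np.round(np.percentile(u[m],[0,10,50,90,100]),1),np.round(np.median(v[m]),1),np.round(np.median(w[m][:,2]),1)
                            ~~~~~~~~~~~~~^^^^^^^^^^^^^^^^^^^^^^^
    return _quantile_unchecked(
        a, q, axis, out, overwrite_input, method, keepdims, weights)
    return _ureduce(a,
                    func=_quantile_ureduce_func,
    ...<5 lines>...
                    overwrite_input=overwrite_input,
                    method=method)
    r = func(a, **kwargs)
    result = _quantile(arr,
                       quantiles=q,
    ...<2 lines>...
                       out=out,
                       weights=wgt)
    slices_having_nans = np.isnan(arr[-1, ...])
                                  ~~~^^^^^^^^^
IndexError: index -1 is out of bounds for axis 0 with size 0
```

```bash
python3 -m handwheel '[{"delta_pos":[0.1,-0.17,0.02],"yaw":0},{"delta_pos":[0.1,-0.17,0.02],"yaw":0},{"delta_pos":[0.08,-0.15,0],"yaw":0},{"delta_pos":[0,0,0],"yaw":0},{"delta_pos":[0,0,0],"yaw":0},{"delta_pos":[0,0,0],"yaw":0}]'; python3 - <<'E'
from h import *
s=status.read_state(); f=np.array(s["force"]); e=np.array(s["eef_pos"])
print(f@[-.4756,.8796,0], (e[:2]-[603.7,-252.5])@[.4756,-.8796],(e[:2]-[603.7,-252.5])@[.8796,.4756])
P=[get_image(n) for n in("top","side")]
C=np.hstack([cv2.resize(P[0]["color"][120:180,330:390],(400,400),interpolation=2),cv2.resize(P[1]["color"][120:180,240:300],(400,400),interpolation=2)])
cv2.imwrite("pics/crop4.png",C[:,:,::-1])
E
```

```text
clock: 19.08
eef_pos: [615.5, -268.3, 44.0]
tool_rot: [-3.141, -0.007, 2.072]
force: [-7.9, 11.2, 10.0]
width: 63.4
gripper_force: 69.5
13.591932804978555 19.454634428711735 2.865189602256486
```

View pics/crop4.png

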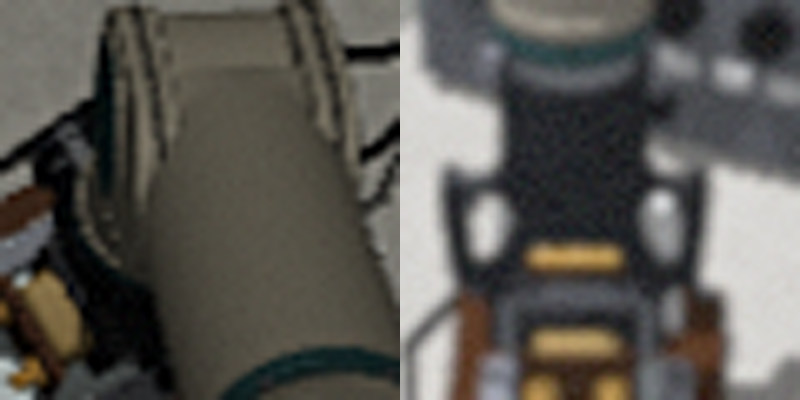

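Studs now face the camera (side crop 540–610,385), straps are at the bar, but the arm hides the bar from above. I'll hold, and check the press from the studs' rear tips.

```bash
python3 -m handwheel '[{"delta_pos":[0.02,-0.04,0],"yaw":0},{"delta_pos":[0,0,0],"yaw":0},{"delta_pos":[0,0,0],"yaw":0},{"delta_pos":[0,0,0],"yaw":0},{"delta_pos":[0,0,0],"yaw":0},{"delta_pos":[0,0,0],"yaw":0},{"delta_pos":[0,0,0],"yaw":0},{"delta_pos":[0,0,0],"yaw":0},{"delta_pos":[0,0,0],"yaw":0},{"delta_pos":[0,0,0],"yaw":0}]';python3 -m handwheel '[{"delta_pos":[0,0,0],"yaw":0},{"delta_pos":[0,0,0],"yaw":0},{"delta_pos":[0,0,0],"yaw":0},{"delta_pos":[0,0,0],"yaw":0},{"delta_pos":[0,0,0],"yaw":0}]'; python3 - <<'E'
from h import *
for n in("top","side"):
    p=get_image(n); w=pts(p); c=p["color"].astype(int); d=w[...,:2]-[603.7,-252.5]; u=d@[.4756,-.8796]; v=d@[.8796,.4756]
    m=(c[...,0]>c[...,2]+50)&(w[...,2]>45)&(w[...,2]<75)&(u>-70)&(u<-25)&(abs(v)<35)
    if m.sum(): print(n,m.sum(),np.round(np.percentile(u[m],[0,3,10,30]),1),np.median(w[m][:,2]))
E
```

```text
clock: 20.02
eef_pos: [615.5, -268.2, 44.1]
tool_rot: [-3.14, -0.008, 2.072]
force: [-9.3, 10.8, 9.7]
width: 63.5
gripper_force: 69.4
clock: 20.43
eef_pos: [615.5, -268.3, 44.1]
tool_rot: [-3.14, -0.008, 2.072]
force: [-8.0, 10.9, 10.2]
width: 63.7
gripper_force: 69.4
top 24 [-45.7 -45.3 -43.7 -40.7] 65.37298610002108
side 59 [-47.  -46.8 -45.6 -39.5] 63.340012218372635
```

Stud tips are at jig x ≈ -46, so the straps sit at about +84: bar pressed about 9 mm, held over 1.2 s. Next: retreat, lift, carry to the tray.

```bash
python3 -m handwheel '[{"delta_pos":[-0.1,0.17,0],"yaw":0},{"delta_pos":[-0.27,0.5,0.05],"yaw":0},{"delta_pos":[-0.38,0.7,0.1],"yaw":0},{"delta_pos":[-0.48,0.9,0.1],"yaw":0},{"delta_pos":[-0.48,0.9,0],"yaw":0},{"delta_pos":[-0.38,0.7,0.5],"yaw":0},{"delta_pos":[-0.19,0.35,1],"yaw":0},{"delta_pos":[0,0,1.5],"yaw":0},{"delta_pos":[0,0,2],"yaw":0},{"delta_pos":[0,0,2],"yaw":0}]'; python3 -m handwheel '[{"delta_pos":[-0.3,1.2,1.5],"yaw":-0.04},{"delta_pos":[-0.6,2.2,0.5],"yaw":-0.06},{"delta_pos":[-0.7,2.8,0],"yaw":-0.06},{"delta_pos":[-0.7,2.8,0],"yaw":-0.06},{"delta_pos":[-0.7,2.8,0],"yaw":-0.06},{"delta_pos":[-0.7,2.8,0],"yaw":-0.06},{"delta_pos":[-0.7,2.8,0],"yaw":-0.06},{"delta_pos":[-0.7,2.8,0],"yaw":-0.06},{"delta_pos":[-0.7,2.8,0],"yaw":-0.06},{"delta_pos":[-0.7,2.8,0],"yaw":-0.06}]'
```

```text
clock: 21.37
eef_pos: [594.1, -232.3, 117.0]
tool_rot: [-3.141, 0.002, 2.07]
force: [0.5, 0.6, -5.2]
width: 63.4
gripper_force: 67.9
clock: 22.2
eef_pos: [529.4, 27.2, 136.9]
tool_rot: [3.14, 0.001, 1.487]
force: [1.4, 1.2, -5.6]
width: 63.0
gripper_force: 68.2
```

```bash
python3 -m handwheel '[{"delta_pos":[-0.7,2.7,0],"yaw":-0.055},{"delta_pos":[-0.7,2.7,0],"yaw":-0.055},{"delta_pos":[-0.7,2.7,0],"yaw":-0.055},{"delta_pos":[-0.7,2.7,0],"yaw":-0.055},{"delta_pos":[-0.7,2.7,0],"yaw":-0.055},{"delta_pos":[-0.7,2.7,0],"yaw":-0.055},{"delta_pos":[-0.7,2.7,0],"yaw":-0.055},{"delta_pos":[-0.7,2.7,0],"yaw":-0.055},{"delta_pos":[-0.7,2.7,0],"yaw":-0.055},{"delta_pos":[-0.7,2.7,0],"yaw":-0.055}]'; python3 -m handwheel '[{"delta_pos":[-0.7,2.7,0],"yaw":-0.055},{"delta_pos":[-0.7,2.7,0],"yaw":-0.055},{"delta_pos":[-0.7,2.5,0],"yaw":-0.055},{"delta_pos":[-0.6,2.1,0],"yaw":-0.03},{"delta_pos":[-0.4,1.5,0],"yaw":-0.02},{"delta_pos":[-0.2,0.7,0],"yaw":0},{"delta_pos":[0,0,0],"yaw":0},{"delta_pos":[0,0,0],"yaw":0},{"delta_pos":[0,0,0],"yaw":0}]'
```

```text
clock: 23.03
eef_pos: [459.0, 297.7, 136.9]
tool_rot: [-3.141, -0.001, 0.938]
force: [0.9, 0.8, -5.9]
width: 63.5
gripper_force: 68.1
clock: 23.78
eef_pos: [427.2, 415.8, 135.9]
tool_rot: [3.141, 0.002, 0.723]
force: [-0.2, -1.0, -5.3]
width: 63.3
gripper_force: 68.1
```

```bash
python3 -m handwheel '[{"delta_pos":[-0.1,0.8,0],"yaw":0},{"delta_pos":[-0.1,0.8,-0.5],"yaw":0},{"delta_pos":[-0.15,0.7,-1.2],"yaw":0},{"delta_pos":[0,0,-1.6],"yaw":0},{"delta_pos":[0,0,-1.6],"yaw":0},{"delta_pos":[0,0,-1.6],"yaw":0},{"delta_pos":[0,0,-1],"yaw":0},{"delta_pos":[0,0,-0.5],"yaw":0},{"delta_pos":[0,0,0],"yaw":0},{"delta_pos":[0,0,0],"yaw":0}]'; python3 - <<'E'
from h import *
P=[get_image(n) for n in("top","side")]
C=np.hstack([cv2.resize(P[0]["color"][160:270,95:205],(400,400),interpolation=2),cv2.resize(P[1]["color"][270:400,120:250],(400,400),interpolation=2)])
cv2.imwrite("pics/crop5.png",C[:,:,::-1])
E
```

```text
clock: 24.62
eef_pos: [422.9, 441.2, 55.6]
tool_rot: [-3.141, 0.001, 0.725]
force: [0.9, -0.2, -5.4]
width: 63.5
gripper_force: 67.9
```

View pics/crop5.png

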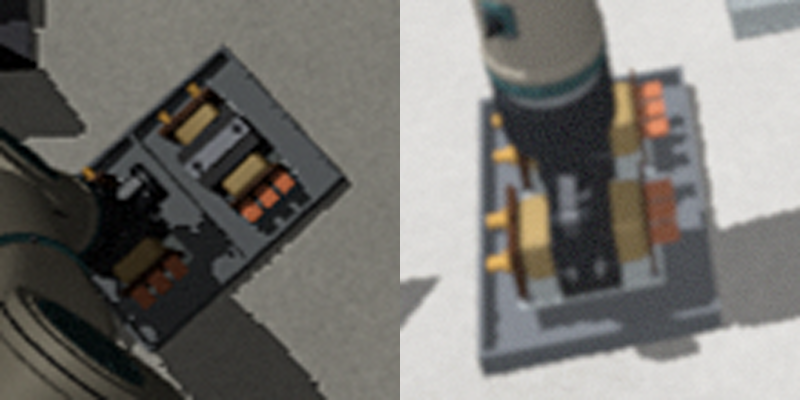

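The part hangs square and inside the empty compartment, next to the tested one. Lower gently to contact.

```bash
python3 -m handwheel '[{"delta_pos":[0,0,-0.6],"yaw":0},{"delta_pos":[0,0,-0.6],"yaw":0},{"delta_pos":[0,0,-0.5],"yaw":0},{"delta_pos":[0,0,-0.3],"yaw":0},{"delta_pos":[0,0,-0.2],"yaw":0},{"delta_pos":[0,0,-0.1],"yaw":0},{"delta_pos":[0,0,-0.1],"yaw":0},{"delta_pos":[0,0,0],"yaw":0},{"delta_pos":[0,0,0],"yaw":0}]'; python3 -m handwheel '[{"delta_pos":[0,0,-0.1],"yaw":0},{"delta_pos":[0,0,-0.05],"yaw":0},{"delta_pos":[0,0,0],"yaw":0},{"delta_pos":[0,0,0],"yaw":0}]'
```

```text
clock: 25.47
eef_pos: [422.9, 440.9, 31.8]
tool_rot: [-3.141, 0.001, 0.725]
force: [-0.9, 0.6, -5.6]
width: 63.0
gripper_force: 68.0
clock: 25.8
eef_pos: [422.8, 440.8, 30.2]
tool_rot: [-3.141, 0.001, 0.725]
force: [-0.7, -0.8, -5.9]
width: 63.3
gripper_force: 68.0
```

```bash
python3 -m handwheel '[{"delta_pos":[0,0,-0.07],"yaw":0},{"delta_pos":[0,0,0],"yaw":0},{"delta_pos":[0,0,0],"yaw":0}]'; python3 -m handwheel '[{"delta_pos":[0,0,0],"yaw":0},{"delta_pos":[0,0,0],"yaw":0},{"delta_pos":[0,0,0],"yaw":0},{"delta_pos":[0,0,0],"yaw":0},{"delta_pos":[0,0,0],"yaw":0},{"delta_pos":[0,0,0],"yaw":0},{"delta_pos":[0,0,0],"yaw":0},{"delta_pos":[0,0,0],"yaw":0}]' 1; python3 -m handwheel '[{"delta_pos":[0,0,0.5],"yaw":0},{"delta_pos":[0,0,1],"yaw":0},{"delta_pos":[0,0,1.5],"yaw":0},{"delta_pos":[0,0,2],"yaw":0},{"delta_pos":[0,0,2],"yaw":0},{"delta_pos":[0,0,2],"yaw":0},{"delta_pos":[0,0,2],"yaw":0},{"delta_pos":[0,0,2],"yaw":0},{"delta_pos":[0,-1,0],"yaw":0},{"delta_pos":[0,-2,0],"yaw":0}]'
python3 -m handwheel '[{"delta_pos":[0,-3,0],"yaw":0},{"delta_pos":[0,-3,0],"yaw":0},{"delta_pos":[0,-3,0],"yaw":0},{"delta_pos":[0,-3,0],"yaw":0},{"delta_pos":[0,-3,0],"yaw":0},{"delta_pos":[0,-3,0],"yaw":0},{"delta_pos":[0,-2,0],"yaw":0},{"delta_pos":[0,-1,0],"yaw":0},{"delta_pos":[0,0,0],"yaw":0},{"delta_pos":[0,0,0],"yaw":0}]'
python3 - <<'E'
from h import *
p=get_image("top"); w=pts(p).reshape(-1,3)
d=w[:,:2]-[423.5,439]; t=np.deg2rad(41.3); u=d@[np.cos(t),np.sin(t)]; v=d@[-np.sin(t),np.cos(t)]
m=(w[:,2]>35)&(w[:,2]<95)&(abs(u)<85)&(abs(v)<50); print(m.sum(),cv2.minAreaRect(np.c_[u,v][m].astype(np.float32)),np.percentile(w[m,2],[50,95]))
q=get_image("side")
C=np.hstack([cv2.resize(p["color"][160:270,95:205],(400,400),interpolation=2),cv2.resize(q["color"][130:400,120:390],(400,400),interpolation=2)])
cv2.imwrite("pics/crop6.png",C[:,:,::-1])
f=np.load("pics/top0.npz")
from bar import bar
try: print(bar(pts(p),p["color"]))
except Exception as e: print(e)
E
```

```text
clock: 26.05
eef_pos: [422.9, 440.9, 29.9]
tool_rot: [-3.141, 0.001, 0.725]
force: [0.1, -1.6, -1.4]
width: 63.3
gripper_force: 68.4
clock: 26.72
eef_pos: [422.9, 440.9, 29.5]
tool_rot: [-3.141, 0.001, 0.725]
force: [0.2, -0.9, -1.0]
width: 85.2
gripper_force: 0.0
clock: 27.55
eef_pos: [423.0, 414.0, 161.8]
tool_rot: [-3.139, -0.005, 0.728]
force: [0.4, -0.8, -0.4]
width: 85.4
gripper_force: 0.0
clock: 28.38
eef_pos: [423.2, 201.6, 159.8]
tool_rot: [-3.141, -0.0, 0.724]
force: [0.2, 1.1, -0.5]
width: 85.4
gripper_force: 0.0
687 ((0.12563705444335938, 1.5356559753417969), (132.1020050048828, 63.96187210083008), 3.295593500137329) [64.78783155 75.80474317]
(np.int64(25), array([74.3, 76.1, 79.5, 83.7, 84.5]), np.float64(-23.2), np.float64(67.1))
```

View pics/crop6.png

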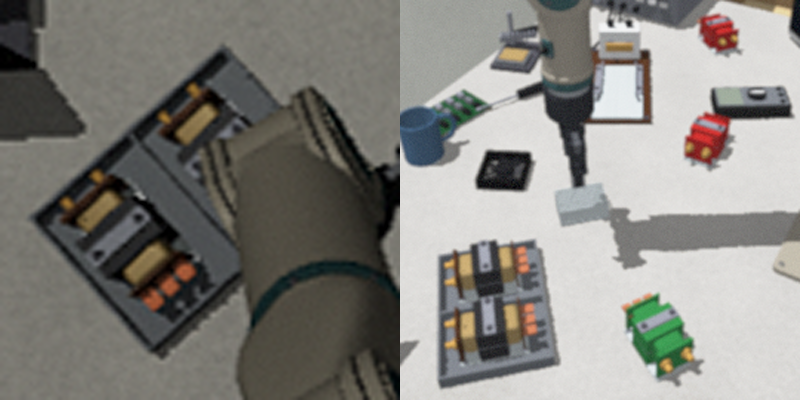

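The transformer lies flat in the compartment, about 2 mm from its centre. The bar has sprung back, the bystanders have not moved, and the gripper is at height 160 mm, touching nothing.

```bash
python3 -c "from cell import ctrl; print(ctrl.finish_job())"
```

```text
the job is handed in; nothing more can be done
None
```

Job handed in, with no verdict returned: by my measurements both ends were held over 1 s with the bar pressed in (primary about 7.5 mm; secondary about 9 mm, inferred from the stud positions because the arm hid the bar), and the transformer lies base-down about 2 mm from the centre of the empty compartment.

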